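# Screw down the short foot of a rocking riser

### The job

The small bamboo riser on the hob rocks because one of its four feet is screwed up too short. Turn the orange foot screw at its corner clockwise until the riser stands level and steady on all four feet, then let go; leave the riser where it stands, with the tin still upright on it.

Things in the scene. Friction and masses are not known exactly. Their poses are not given: they have to be found in the camera images.
- riser: low bamboo board, 220 x 150 x 15 mm, loose, 0.9 kg; its top is 45 mm above the hob when level. Origin: under its middle, level with the soles of its feet; x along the long edge, y along the short edge, z up. Three plain fixed feet; the orange screw foot is at (-88, -53) mm, the corner towards which the riser leans at the start by 2 to 5 degrees.
- foot_knob (a joint): angle of the orange screw foot, rad; grows clockwise seen from above, driving the foot down 6 mm per rad (light friction 0.06 N m, stays where left; range -1.6 to 0.7). Starts at -1.4 to -0.65 (too short); at 0 the riser is level and firm on four feet; above 0 too long. At 0 the bar lies along the board's long edge, in line with the black line drawn on the board beside it.
- knob_grip (a point): middle of the orange bar grip, 44 mm long, 14 mm wide, 26 mm tall (13 mm above and below this point), on the screw's axis about 75 mm above the hob; as it turns the grip stays at about that height and the board climbs. x along the bar's length, y across it (grip across it, from above), z up.
- tin: closed round food tin, 86 mm across and 40 mm tall, 0.23 kg, red label, standing loose on the riser about 35 mm along x and 15 mm along y from its middle; origin at the centre of its underside, z up.
Not all that is in view belongs to the job. Leave any blue or purple look-alike of the tin alone.

How it is judged:
At the end, for the whole second after the job is handed in: the screw foot is within 0.26 rad (15 degrees, 1.6 mm) of the length at which all four feet stand on the hob, the riser is level within 0.025 rad, stands on the hob at rest less than 30 mm from where it was, and the tin stands upright on it, its centre within 75 mm of the riser's middle (value of joint foot_knob between -0.26 and 0.26 rad and angle between riser's own z axis and vertical below 0.025 rad and height (world z) of riser below 0.01 m and distance of riser from where it was at the start of the episode below 0.03 m and angle between tin's own z axis and vertical below 0.06 rad and z of tin in the frame of riser above 0.038 m and horizontal distance between tin and riser below 0.075 m and linear speed of each of riser, tin below 0.02 m/s); the robot touches nothing.
It fails at once if the tin is tipped (angle between tin's own z axis and vertical above 0.35 rad).
It fails at once if the riser is picked up (height (world z) of riser above 0.04 m).
It also fails if it takes over 29 s, if anything falls off the work surface, if the arm or the gripper's body presses on something with over 40 N, if the wrist force passes 120 N, or if a joint passes its speed limit or range.

### The arm

A 6-joint arm with a two-finger parallel gripper is mounted at the origin on a cart in front of the work surface, level with it; the furniture and walls round the work are solid. World frame = base frame: x ahead of the robot, y to its left, z up, the work surface at z = 0. Lengths are in m, angles in rad, forces in N, time in s.
With the tool pointing down it reaches from about 0.35 to 0.775 m from the base axis. Payload 5.5 kg.
Tool frame: the origin (TCP) lies between the finger pads; the fingertips stand env.nose_length ahead of it and the grasp point (between the pads) lies 8 mm behind it (env.nose_length is the distance from the TCP to the fingertips, in m); z points along the fingers, y is the direction in which the jaws open and shut (so a half turn about z gives the same grasp; the last joint's range is limited). The gripper opens to 85 mm and grips with 20 to 120 N. Pads are 22 mm wide; open, the fingers measure 114 mm over their backs; the gripper's body (76 mm by 85 mm) begins 54 mm behind the grasp point. The pads swing forward as they close: fully open they stand 13 mm farther back than shut.
Start: joints at [-1.409, 0.313, 0.046, 1.304, 0, 1.431], TCP at [0.171, -0.549, 0.242] pointing down, gripper open.
Joint ranges: [-2.76, 2.76], [-0.86, 1.69], [-1.03, 1.26], [-2.2, 2.34], [-1.47, 1.5], [-3.14, 3.14]. Speed limits (rad/s): [2.57, 2.57, 3.14, 3.14, 3.14, 3.14].

### API

Orientations are given as a unit quaternion [w, x, y, z].
In Python, from workcell import env gives the robot as it stands. The module is installed in compiled form; this text tells all that it offers.
- The arm moves only by the shell command python3 -m creep 'ROWS' [FORCE]. ROWS is a JSON object of lists of equal length, an entry for each row: "hand": the finger opening in mm, from 0 to 85.4; "delta_pos": the shift along the tool's x, y, z scaled (see below), a list of three; "turn": the turn about the tool's z scaled (see below). In form: {"hand": [hand, ...], "delta_pos": [[dx, dy, dz], ...], "turn": [turn, ...]}. A call has exactly 5 rows; each row shifts and turns the commanded pose from where the row before left it, along the tool's axes as they then stand; what a row does not reach is not made up. The controller multiplies each number of a shift by 0.8 m and each number of a turn by 5 degrees. A row lasts 1/12 s, in which the tool goes at most 41.7 mm and 7.16 degrees, less where a joint would pass 70% of its speed; a pose out of reach is approached as far as the arm can. A call with a number of a shift or a turn outside -1 to 1 is refused whole. A call with a gripper value outside its range is refused whole. The fingers move at their own pace and stop on an object; FORCE is the grip in N (left out, the last holds). Time passes only in rows, so rows that do not move let the fingers close, or fill a call up. It gives the time, the measured TCP pose, the force and the opening at its end, in the units of the state.
- env.get_state(): the state, without advancing time (a new reading comes with each control period).
- env.read_camera(name): name is "side" or "top" or "wrist"; returns a dict with "pixels" (400x640x3 uint8, red, green, blue), "depth" (400x640 float32, m along the optical axis (not along the pixel's ray), 0 where there is no reading), "fx", "fy", "cx", "cy" (pixels), "origin" and "orientation" of the camera in the world. Camera axes: x right, y down, z forward; pixel columns grow to the right and rows downward; lengths in m; the calibration is good to about 2 mm. The wrist camera is an equidistant fisheye: a pixel r from the principal point sees the ray r / f radians off the axis. A picture is of the moment at which its call begins.
- env.hand_in(): hands the job in, once; it reports no verdict.
Trained networks look in the newest picture that a camera, given by its name, has taken for a name from the list of things; names that differ only in an ending like _2 or _b are one class to them, and where a whole thing is asked for, a point or a joint stands for the part that bears it (a point fixed in the world has none). Each returns a list of dicts, best first, with "score" (0 to 1); they miss things now and then, are a little off and sometimes report something else, mostly with a low value. They report only what shows in the picture. A call takes as long as a camera call. They do not tell look-alikes from the thing itself.
- env.find_in(camera, target): "location" ([row, column] in pixels, amid what is visible of it).
- env.pinpoint(camera, target): "location" ([row, column] in pixels: a listed point, or the origin of a listed thing).
The state is a dict: "clock": time; "joint_pos": joint angles; "qvel": joint speeds; "tau": joint torques, N m; "tcp_pos": TCP position; "orientation": TCP orientation; "wrist_force": force on the tool from outside, world axes, zero at the start; "ft_torque": the same for the moment, N m; "finger_gap": finger opening in m.
Only numpy, scipy, OpenCV 4.12 (cv2) and the standard library are available. Lean on these libraries where they do the work, as an engineer would, in place of code of your own. Each camera call takes 0.05 s, during which the arm holds its last target.

## Working session

There is one attempt and no reset: what is moved stays moved. The work goes in short steps, Python scripts to look and compute and a shell command to move; the robot and the scene stay as the last step left them, time stands still between calls to the robot, and variables do not carry over. Pictures are saved under pics/ and viewed, and the job is handed in when it is done.

```bash
mkdir -p pics; cat > h.py <<'E'
import numpy as np, cv2
from workcell import env
from scipy.spatial.transform import Rotation as R
def q(o): return R.from_quat([o[1],o[2],o[3],o[0]])
def save(c,n): cv2.imwrite('pics/'+n,cv2.cvtColor(c['pixels'],cv2.COLOR_RGB2BGR))
def world(c,u,v,d=None):
    d=c['depth'][int(round(v)),int(round(u))] if d is None else d
    p=np.array([(u-c['cx'])/c['fx']*d,(v-c['cy'])/c['fy']*d,d])
    return q(c['orientation']).apply(p)+np.array(c['origin'])
E
python3 - <<'E'
from h import *
s=env.get_state(); print(s, env.nose_length)
for n in ['top','side']:
    c=env.read_camera(n); save(c,n+'0.png'); print(n,c['origin'],c['orientation'],c['fx'],c['cx'],c['cy'])
    for t in ['riser','knob_grip','tin']:
        for k,f in (('find',env.find_in),('pin',env.pinpoint)):
            for r in f(n,t)[:3]:
                v,u=r['location']; print(t,k,round(u),round(v),round(r['score'],2),world(c,u,v).round(3))
print(env.get_state()['clock'])
E
```

```text
{'clock': 0.0, 'joint_pos': array([-1.40862550e+00,  3.14001466e-01,  4.50290936e-02,  1.30358444e+00,
        7.03622450e-06,  1.43119754e+00]), 'qvel': array([ 0.00104586,  0.00023717,  0.00085334,  0.00012152,  0.00081963,
       -0.00011779]), 'tau': array([-3.06259069e-03, -4.80624604e+01,  2.98534226e+01,  1.94665196e-02,
       -2.65806166e-04, -1.05418820e-05]), 'tcp_pos': array([ 0.17081434, -0.54856036,  0.24142872]), 'orientation': array([-8.80226745e-04,  9.88638084e-01,  1.50312887e-01, -6.41634395e-06]), 'wrist_force': array([-0.64403102, -0.22022656,  0.24310677]), 'ft_torque': array([ 0.01163871,  0.0318651 , -0.03855378]), 'finger_gap': 0.08528887320886483} 0.011
top [0.34182493 0.02357197 0.90595514] [-0.08285339  0.7437325  -0.65893668  0.07615604] 371.8459720851733 314.1804299240532 200.87276043547467
riser find 348 216 0.92 [ 0.512 -0.041  0.045]
riser pin 343 212 0.75 [ 0.52  -0.027  0.044]
knob_grip find 380 239 0.51 [ 0.46  -0.111  0.09 ]
knob_grip pin 379 242 0.49 [ 0.454 -0.11   0.086]
tin find 275 187 0.73 [0.562 0.142 0.039]
tin find 262 248 0.71 [0.412 0.151 0.039]
tin find 341 187 0.57 [ 0.569 -0.014  0.083]
tin pin 262 251 0.82 [0.406 0.149 0.037]
tin pin 278 193 0.75 [0.548 0.131 0.037]
tin pin 338 191 0.6 [ 0.559 -0.008  0.084]
side [ 0.46692225 -0.72725091  0.42039315] [-0.53960512  0.84114801 -0.03272291  0.01501856] 375.5372854395498 323.1598040345191 197.42103200087556
riser find 321 234 0.63 [ 0.504 -0.079  0.043]
knob_grip find 299 226 0.51 [ 0.463 -0.121  0.085]
knob_grip pin 297 225 0.67 [ 0.458 -0.12   0.088]
tin find 331 192 0.89 [0.544 0.135 0.038]
tin find 278 200 0.88 [0.413 0.114 0.032]
tin find 350 211 0.57 [ 0.565 -0.063  0.084]
tin pin 348 214 0.91 [ 0.561 -0.062  0.075]
tin pin 339 206 0.9 [ 0.545 -0.039  0.082]
tin pin 282 205 0.69 [0.421 0.109 0.019]
0.7
```

```bash
python3 - <<'E'
import cv2
a=cv2.imread('pics/top0.png');b=cv2.imread('pics/side0.png')
cv2.imwrite('pics/top_crop.png',cv2.resize(a[140:300,230:430],None,fx=4,fy=4)[:600])
cv2.imwrite('pics/side_crop.png',cv2.resize(b[150:290,240:420],None,fx=4,fy=4))
E
```

```text
(no output)
```

View pics/top_crop.png

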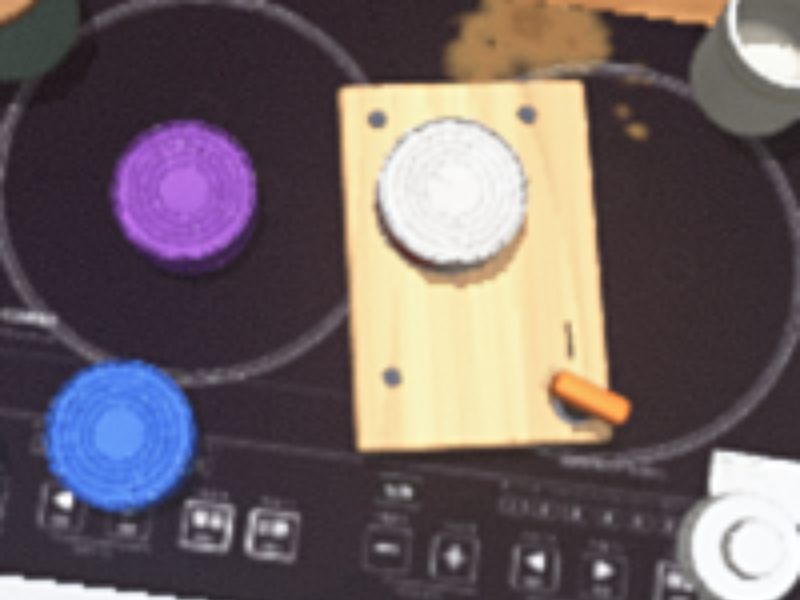

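View pics/side_crop.png

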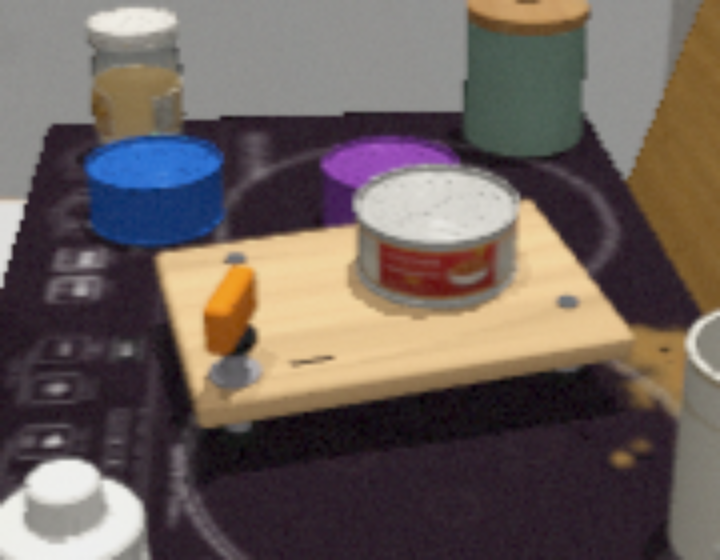

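View pics/top0.png

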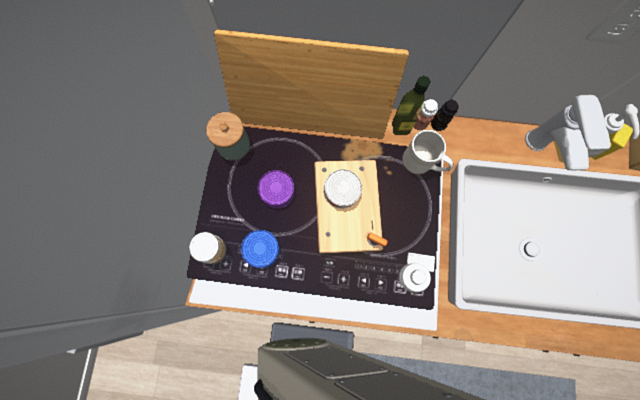

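The red-label tin on the riser, at top-view pixel (341,187), is the tin in the task. The purple one (276,187) and the blue one (261,248) on the hob are look-alikes. The orange bar is at (378,239), next to the black line at (373,225). Next I'll measure the bar and board axes.

```bash
cat > m.py <<'E'
from h import *
import sys
def cloud(c,mask):
    vs,us=np.nonzero(mask&(c['depth']>0)); d=c['depth'][vs,us]
    p=np.stack([(us-c['cx'])/c['fx']*d,(vs-c['cy'])/c['fy']*d,d],1)
    return q(c['orientation']).apply(p)+np.array(c['origin'])
def measure(n):
    c=env.read_camera(n)
    hsv=cv2.cvtColor(c['pixels'],cv2.COLOR_RGB2HSV); H,S,V=[hsv[...,i].astype(int) for i in range(3)]
    P=cloud(c,np.ones((400,640),bool)&(c['depth']>0)); 
    allm=(c['depth']>0)
    W=np.zeros((400,640,3)); W[allm]=P
    roi=(W[...,0]>.36)&(W[...,0]<.68)&(W[...,1]>-.22)&(W[...,1]<.10)
    o=roi&(H>5)&(H<17)&(S>190)&(V>120)&(W[...,2]>.05)
    po=W[o]; print(n,'orange n',o.sum(),'min',po.min(0).round(3),'max',po.max(0).round(3))
    top=po[po[:,2]>po[:,2].max()-.012] if n=='top' else po
    (cx,cy),(w,h),a=cv2.minAreaRect((top[:,:2]*1000).astype(np.float32))
    d=np.linalg.svd(top[:,:2]-top[:,:2].mean(0))[2][0]
    print(' rect ctr',cx,cy,'size',w,h,'ang',a,'pca yaw',np.degrees(np.arctan2(d[1],d[0]))%180, 'mean',top.mean(0).round(4))
    b=roi&(H>10)&(H<28)&(S>50)&(S<170)&(V>150)&(W[...,2]>.02)&(W[...,2]<.06)
    b=cv2.erode(b.astype(np.uint8),np.ones((3,3)))>0
    pb=W[b]
    A=np.c_[pb[:,:2],np.ones(len(pb))]; k=np.ones(len(pb),bool)
    for _ in range(4):
        s=np.linalg.lstsq(A[k],pb[k,2],rcond=None)[0]; k=abs(A@s-pb[:,2])<.004
    (bx,by),(w,h),a=cv2.minAreaRect((pb[k][:,:2]*1000).astype(np.float32))
    print(' board ctr',bx,by,'size',w,h,'ang',a,'slope',s[:2],'tilt deg',np.degrees(np.hypot(*s[:2])),'z ctr',s@[bx/1000,by/1000,1],'n',k.sum())
    return c,W,o,b
if __name__=='__main__':
    for n in sys.argv[1:]: measure(n)
    s=env.get_state(); print(s['clock'],s['tcp_pos'].round(4),s['orientation'].round(4),s['wrist_force'].round(2),s['finger_gap'])
E
python3 m.py top side
```

```text
Traceback (most recent call last):
  File "m.py", line 30, in <module>
    for n in sys.argv[1:]: measure(n)
                           ~~~~~~~^^^
  File "m.py", line 15, in measure
    po=W[o]; print(n,'orange n',o.sum(),'min',po.min(0).round(3),'max',po.max(0).round(3))
                                              ~~~~~~^^^
ValueError: zero-size array to reduction operation minimum which has no identity
```

```bash
python3 - <<'E'
import cv2
a=cv2.imread('pics/top0.png');h=cv2.cvtColor(a,cv2.COLOR_BGR2HSV);print(h[236:244,370:388].tolist()[3]);print(h[200:203,330].tolist(),h[230,345])
b=cv2.cvtColor(cv2.imread('pics/side0.png'),cv2.COLOR_BGR2HSV);print(b[225:228,292:304].tolist()[0],b[230,320])
E
```

```text
[[10, 165, 128], [11, 180, 160], [11, 181, 207], [12, 179, 236], [14, 169, 252], [16, 163, 252], [18, 157, 250], [18, 155, 249], [18, 158, 248], [18, 159, 248], [17, 164, 248], [16, 169, 250], [15, 171, 253], [14, 175, 253], [11, 179, 240], [11, 175, 206], [8, 133, 113], [170, 65, 59]]
[[6, 33, 153], [4, 89, 109], [3, 148, 81]] [ 24  72 249]
[[17, 193, 231], [18, 217, 239], [18, 218, 238], [18, 211, 239], [18, 221, 238], [17, 226, 235], [16, 215, 221], [15, 228, 180], [14, 218, 145], [13, 202, 143], [15, 253, 136], [14, 191, 148]] [ 20  84 239]
```

```bash
sed -i 's/(H>5)&(H<17)&(S>190)&(V>120)/(H>6)\&(H<20)\&(S>140)\&(V>120)/; s/(S<170)&(V>150)/(S<130)\&(V>150)/' m.py; python3 m.py top side
```

```text
top orange n 134 min [ 0.449 -0.128  0.07 ] max [ 0.471 -0.085  0.092]
 rect ctr 460.57830810546875 -106.64614868164062 size 43.964454650878906 12.734732627868652 ang 73.9815673828125 pca yaw 72.35260153355291 mean [ 0.4605 -0.1064  0.0873]
 board ctr 539.72509765625 -36.711463928222656 size 215.19735717773438 143.95626831054688 ang 9.638259887695312 slope [0.02113814 0.05833233] tilt deg 3.5548703699615696 z ctr 0.044780977824443714 n 3412
side orange n 220 min [ 0.447 -0.131  0.052] max [ 0.588 -0.056  0.092]
 rect ctr 511.8882751464844 -81.67774200439453 size 156.39341735839844 33.13274383544922 ang 28.668476104736328 pca yaw 31.127490909821063 mean [ 0.4665 -0.113   0.0812]
 board ctr 536.6942138671875 -43.073631286621094 size 212.34974670410156 142.7600860595703 ang 9.732061386108398 slope [0.02154202 0.05841988] tilt deg 3.567526757374654 z ctr 0.04528634378859945 n 2203
0.85 [ 0.1709 -0.5491  0.2424] [1.000e-04 9.886e-01 1.503e-01 0.000e+00] [-0.17  0.07  0.14] 0.08541667724488855
```

```bash
for i in 1; do python3 -m creep '{"hand":[85,85,85,85,85],"delta_pos":[[0.034,-0.028,0],[0.034,-0.028,0],[0.034,-0.028,0],[0.034,-0.028,0],[0.034,-0.028,0]],"turn":[0,0,0,0,0]}' 20; done
```

```text
clock: 1.27
tcp_pos: [0.268, -0.4003, 0.2423]
orientation: [0.0, 0.989, 0.15, 0.0]
wrist_force: [0.2, -0.3, 0.7]
finger_gap: 0.085
```

```bash
python3 -m creep '{"hand":[85,85,85,85,85],"delta_pos":[[0.034,-0.028,0],[0.034,-0.028,0],[0.034,-0.028,0],[0.034,-0.028,0],[0.034,-0.028,0]],"turn":[0,0,0,0,0]}' 20; python3 -m creep '{"hand":[85,85,85,85,85],"delta_pos":[[0.034,-0.028,0],[0.034,-0.028,0],[0.034,-0.028,0],[0.034,-0.028,0],[0.034,-0.028,0]],"turn":[0,0,0,0,0]}' 20
python3 -m creep '{"hand":[85,85,85,85,85],"delta_pos":[[0,0,0.01],[0,0,0.01],[0,0,0.01],[0,0,0.01],[0,0,0.01]],"turn":[-1,-1,-1,-1,-1]}' 20
python3 -m creep '{"hand":[60,60,60,60,60],"delta_pos":[[0,0,0.005],[0,0,0.005],[0,0,0.005],[0,0,0],[0,0,0]],"turn":[-1,-1,-1,-1,-1]}' 20
python3 - <<'E'
from h import *
s=env.get_state(); print(s['joint_pos'].round(3),s['tcp_pos'].round(4),s['orientation'].round(4))
c=env.read_camera('wrist'); save(c,'w1.png')
print(c['fx'],c['cx'],c['cy'],c['origin'],c['orientation'])
for r in env.pinpoint('wrist','knob_grip')+env.find_in('wrist','knob_grip'): print(r)
E
```

```text
clock: 1.68
tcp_pos: [0.3647, -0.2528, 0.2426]
orientation: [0.0, 0.989, 0.15, 0.0]
wrist_force: [1.1, -0.5, -0.3]
finger_gap: 0.085
clock: 2.1
tcp_pos: [0.4613, -0.1053, 0.2426]
orientation: [0.0, 0.989, 0.15, 0.0]
wrist_force: [0.4, 0.0, 0.5]
finger_gap: 0.0846
clock: 2.52
tcp_pos: [0.4607, -0.1067, 0.202]
orientation: [0.0, 0.932, 0.363, 0.0]
wrist_force: [-1.5, 0.0, 0.7]
finger_gap: 0.085
clock: 2.93
tcp_pos: [0.4604, -0.1069, 0.1901]
orientation: [-0.0, 0.831, 0.556, -0.0]
wrist_force: [-0.3, 0.2, 0.5]
finger_gap: 0.0603
[-0.398  0.141 -0.306  1.124 -0.     1.565] [ 0.4604 -0.1069  0.1901] [-2.000e-04  8.313e-01  5.559e-01 -2.000e-04]
309.70691628693146 319.6842401849171 197.1240473589642 [ 0.4921157  -0.03140378  0.32194216] [ 0.1590717   0.96797322 -0.19161395 -0.03175118]
{'location': [196.4, 319.7], 'score': 0.84}
{'location': [195.7, 319.5], 'score': 0.56}
```

View pics/w1.png

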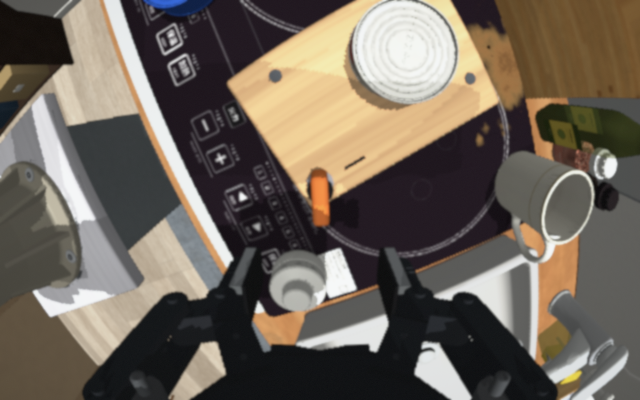

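The wrist view shows the orange bar at (319,197), upright in the picture, so it lies nearly along tool x. The shaker at (297,280) is between the fingers and further back. I'll measure with this view's depth.

```bash
cat > w.py <<'E'
from h import *
def wr(name=None):
    c=env.read_camera('wrist')
    if name: save(c,name)
    v,u=np.mgrid[:400,:640]; x=(u-c['cx'])/c['fx']; y=(v-c['cy'])/c['fy']; th=np.hypot(x,y)+1e-9
    d=c['depth']; t=np.tan(th)*d
    P=np.stack([x/th*t,y/th*t,d],-1); W=q(c['orientation']).apply(P.reshape(-1,3)).reshape(400,640,3)+np.array(c['origin'])
    hsv=cv2.cvtColor(c['pixels'],cv2.COLOR_RGB2HSV); H,S,V=[hsv[...,i].astype(int) for i in range(3)]
    ok=(d>0)&(np.hypot(W[...,0]-.46,W[...,1]+.107)<.05)
    o=ok&(H>4)&(H<20)&(S>150)&(V>110)&(W[...,2]>.05)
    po=W[o]; print('n',o.sum(),po.min(0).round(4),po.max(0).round(4))
    top=po[po[:,2]>np.percentile(po[:,2],95)-.006]
    print('rect',cv2.minAreaRect((top[:,:2]*1000).astype(np.float32)),'mean',top.mean(0).round(4))
    dd=np.linalg.svd(top[:,:2]-top[:,:2].mean(0))[2][0]; print('yaw',np.degrees(np.arctan2(dd[1],dd[0]))%180)
    # black line on board
    ok=(d>0)&(W[...,2]>.025)&(W[...,2]<.055)&(abs(W[...,0]-.5)<.035)&(W[...,1]>-.12)&(W[...,1]<-.07)&(V<130)
    pl=W[ok]; 
    if len(pl)>5:
        dd=np.linalg.svd(pl[:,:2]-pl[:,:2].mean(0))[2][0]; print('line n',len(pl),pl.mean(0),np.degrees(np.arctan2(dd[1],dd[0]))%180)
if __name__=='__main__':
    import sys; wr(sys.argv[1] if len(sys.argv)>1 else None)
E
python3 w.py w2.png
```

```text
n 904 [ 0.4485 -0.129   0.0614] [ 0.4726 -0.086   0.0909]
rect ((460.7120361328125, -108.18679809570312), (42.99449157714844, 14.179427146911621), 71.93675994873047) mean [ 0.4611 -0.1068  0.0881]
yaw 71.27237463532768
line n 50 [ 0.49878466 -0.10070168  0.04094275] 176.47856576078303
```

```bash
python3 -m creep '{"hand":[40,40,40,40,40],"delta_pos":[[0,0,0.026],[0,0,0.026],[0,0,0.026],[0,0,0.026],[0,0,0.026]],"turn":[-0.9,0,0,0,0]}' 20
python3 -m creep '{"hand":[40,40,40,40,40],"delta_pos":[[0,0,0.008],[0,0,0.008],[0,0,0],[0,0,0],[0,0,0]],"turn":[0,0,0,0,0]}' 20
python3 - <<'E'
from h import *
c=env.read_camera('side'); cv2.imwrite('pics/s3.png',cv2.resize(cv2.cvtColor(c['pixels'],cv2.COLOR_RGB2BGR)[120:290,220:420],None,fx=3.5,fy=3.5))
E
```

```text
clock: 3.55
tcp_pos: [0.4608, -0.107, 0.0856]
orientation: [0.0, 0.811, 0.585, 0.0]
wrist_force: [0.3, 0.0, 0.2]
finger_gap: 0.04
clock: 3.97
tcp_pos: [0.4615, -0.1074, 0.0746]
orientation: [0.001, 0.81, 0.586, 0.0]
wrist_force: [-0.2, 0.2, 0.1]
finger_gap: 0.0401
```

View pics/s3.png

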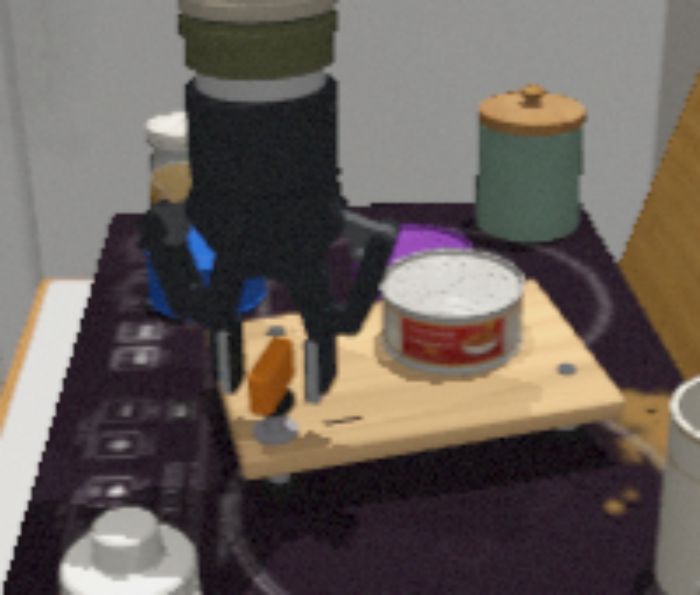

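The fingers straddle the bar at about (270,378) in the crop, and it's centred between them. I'll close gently.

```bash
python3 -m creep '{"hand":[15,15,15,15,15],"delta_pos":[[0,0,0],[0,0,0],[0,0,0],[0,0,0],[0,0,0]],"turn":[0,0,0,0,0]}' 20
python3 -m creep '{"hand":[15,15,15,15,15],"delta_pos":[[0,0,0],[0,0,0],[0,0,0],[0,0,0],[0,0,0]],"turn":[0.6,0.6,0.6,0.6,0.6]}' 20
```

```text
clock: 4.43
tcp_pos: [0.4608, -0.1071, 0.0739]
orientation: [0.0, 0.81, 0.586, 0.0]
wrist_force: [-1.2, -0.0, 3.0]
finger_gap: 0.015
clock: 4.85
tcp_pos: [0.4606, -0.1067, 0.0737]
orientation: [-0.0, 0.88, 0.475, 0.0]
wrist_force: [-0.1, 1.8, 4.5]
finger_gap: 0.0152
```

```bash
python3 -m creep '{"hand":[15,15,15,15,15],"delta_pos":[[0,0,0],[0,0,0],[0,0,0],[0,0,0],[0,0,0]],"turn":[0.8,0.8,0.8,0.8,0.8]}' 20
python3 -m creep '{"hand":[15,15,15,15,15],"delta_pos":[[0,0,0],[0,0,0],[0,0,0],[0,0,0],[0,0,0]],"turn":[0.6,0.6,0.6,0,0]}' 20
python3 m.py side top; python3 - <<'E'
from h import *
c=env.read_camera('side'); cv2.imwrite('pics/s4.png',cv2.resize(cv2.cvtColor(c['pixels'],cv2.COLOR_RGB2BGR)[120:290,220:420],None,fx=3.5,fy=3.5))
E
```

```text
clock: 5.27
tcp_pos: [0.4608, -0.106, 0.0736]
orientation: [-0.001, 0.949, 0.314, 0.001]
wrist_force: [0.1, 4.4, 3.5]
finger_gap: 0.0152
clock: 5.68
tcp_pos: [0.4609, -0.1055, 0.0736]
orientation: [-0.001, 0.971, 0.241, 0.001]
wrist_force: [0.9, 5.7, 2.7]
finger_gap: 0.0151
side orange n 143 min [ 0.44  -0.122  0.051] max [ 0.593 -0.051  0.1  ]
 rect ctr 516.2969360351562 -82.83540344238281 size 163.88743591308594 26.037372589111328 ang 29.796127319335938 pca yaw 26.083071755505983 mean [ 0.4711 -0.1058  0.0785]
 board ctr 537.923583984375 -42.719383239746094 size 212.7593536376953 143.4099884033203 ang 9.509452819824219 slope [0.00722072 0.02219362] tilt deg 1.3372099595741147 z ctr 0.0456641440929717 n 1621Traceback (most recent call last):
  File "m.py", line 30, in <module>
    for n in sys.argv[1:]: measure(n)
                           ~~~~~~~^^^
  File "m.py", line 15, in measure
    po=W[o]; print(n,'orange n',o.sum(),'min',po.min(0).round(3),'max',po.max(0).round(3))
                                              ~~~~~~^^^
    return umr_minimum(a, axis, None, out, keepdims, initial, where)
ValueError: zero-size array to reduction operation minimum which has no identity
```

View pics/s4.png

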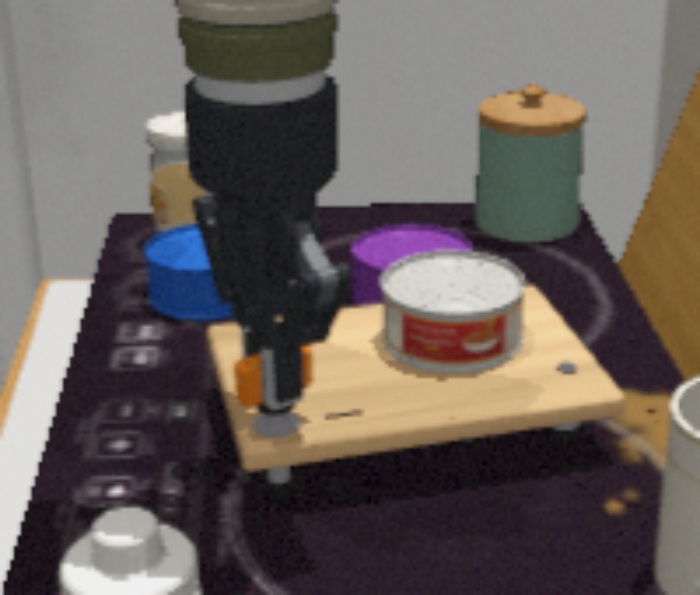

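```bash
python3 -m creep '{"hand":[15,15,15,15,15],"delta_pos":[[0,0,0],[0,0,0],[0,0,0],[0,0,0],[0,0,0]],"turn":[0.8,0.8,0.8,0.8,0.5]}' 20
python3 -m creep '{"hand":[15,15,22,22,30],"delta_pos":[[0,0,0],[0,0,0],[0,0,0],[0,0,0],[0,0,0]],"turn":[0,0,0,0,0]}' 20
python3 -m creep '{"hand":[40,40,40,40,40],"delta_pos":[[0,0,-0.01],[0,0,-0.02],[0,0,-0.03],[0,0,-0.04],[0,0,-0.04]],"turn":[0,0,0,0,0]}' 20
python3 w.py w5.png;python3 m.py side; 
```

```text
clock: 6.25
tcp_pos: [0.4609, -0.1052, 0.0734]
orientation: [-0.002, 0.997, 0.08, 0.001]
wrist_force: [1.5, 7.1, 1.2]
finger_gap: 0.0151
clock: 6.67
tcp_pos: [0.4606, -0.1071, 0.0734]
orientation: [0.0, 0.997, 0.081, -0.0]
wrist_force: [0.2, -0.0, -0.4]
finger_gap: 0.0299
clock: 7.08
tcp_pos: [0.4598, -0.1069, 0.1868]
orientation: [-0.0, 0.997, 0.081, -0.001]
wrist_force: [1.1, -0.6, 0.1]
finger_gap: 0.0398
n 930 [ 0.4409 -0.1149  0.0616] [ 0.4841 -0.0949  0.0901]
rect ((462.4351501464844, -104.70761108398438), (43.594417572021484, 13.856359481811523), 12.035311698913574) mean [ 0.4637 -0.1046  0.0876]
yaw 12.384794680978274
line n 66 [ 0.49206748 -0.10348852  0.0456592 ] 21.36936154323095
side orange n 326 min [ 0.439 -0.117  0.052] max [ 0.591 -0.048  0.09 ]
 rect ctr 512.9757080078125 -77.89857482910156 size 162.4341278076172 26.68707847595215 ang 26.46076011657715 pca yaw 23.587043304247942 mean [ 0.467  -0.1072  0.079 ]
 board ctr 537.57568359375 -41.56901550292969 size 212.2703857421875 143.443359375 ang 10.122502326965332 slope [0.00117268 0.00502913] tilt deg 0.29587762362151965 z ctr 0.04585477353445051 n 1759
7.1833 [ 0.4637 -0.1084  0.1912] [0.0024 0.9967 0.0809 0.0043] [-0.03 -0.47  0.28] 0.040321135839326186
```

View pics/w5.png

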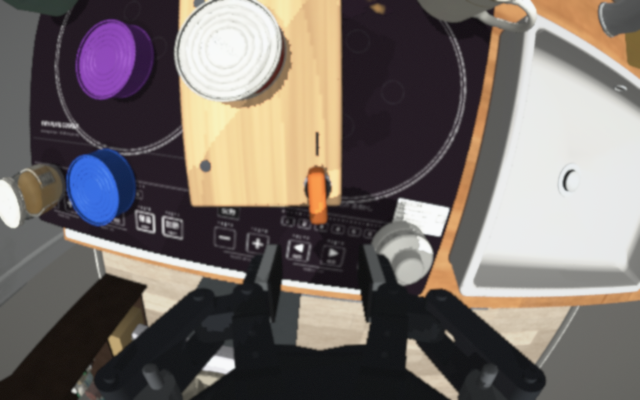

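The wrist view shows the bar at (317,195) in line with the black line at (317,143), and the tin is in place. I'll back off and check once more from both cameras.

```bash
python3 -m creep '{"hand":[40,40,40,40,40],"delta_pos":[[0,0.02,-0.03],[0,0.04,-0.02],[0,0.045,0],[0,0.045,0],[0,0.045,0]],"turn":[0,0,0,0,0]}' 20
python3 -m creep '{"hand":[40,40,40,40,40],"delta_pos":[[0,0.045,0],[0,0.045,0],[0,0.02,0],[0,0,0],[0,0,0]],"turn":[0,0,0,0,0]}' 20
python3 m.py top side; python3 - <<'E'
from h import *
c=env.read_camera('top'); cv2.imwrite('pics/t6.png',cv2.resize(cv2.cvtColor(c['pixels'],cv2.COLOR_RGB2BGR)[140:300,230:430],None,fx=3.7,fy=3.7))
E
```

```text
clock: 7.6
tcp_pos: [0.4859, -0.2626, 0.226]
orientation: [0.0, 0.997, 0.081, 0.0]
wrist_force: [0.3, 0.5, 0.3]
finger_gap: 0.0399
clock: 8.02
tcp_pos: [0.4994, -0.3484, 0.2246]
orientation: [-0.001, 0.997, 0.08, -0.001]
wrist_force: [-0.2, -0.2, -0.1]
finger_gap: 0.0399
top orange n 108 min [ 0.441 -0.111  0.068] max [ 0.482 -0.093  0.091]
 rect ctr 462.33209228515625 -102.55770111083984 size 41.45734786987305 12.229318618774414 ang 13.366501808166504 pca yaw 13.246670804579054 mean [ 0.4612 -0.1023  0.0868]
 board ctr 540.3193359375 -35.587547302246094 size 215.19546508789062 144.02169799804688 ang 9.839431762695312 slope [0.00011196 0.00255063] tilt deg 0.146280967135409 z ctr 0.04505379973348927 n 3306
side orange n 320 min [ 0.439 -0.117  0.053] max [ 0.591 -0.053  0.09 ]
 rect ctr 515.8157958984375 -84.70333099365234 size 162.0653533935547 18.616758346557617 ang 21.5835018157959 pca yaw 22.397014449109605 mean [ 0.4655 -0.108   0.079 ]
 board ctr 537.4591674804688 -42.192230224609375 size 213.0269775390625 143.54653930664062 ang 9.138967514038086 slope [0.00051155 0.0043785 ] tilt deg 0.2525759633257263 z ctr 0.04582547265487115 n 1560
8.1167 [ 0.4995 -0.3467  0.2252] [-6.000e-04  9.967e-01  8.120e-02 -4.000e-04] [-0.84  0.26 -0.07] 0.0400942392953935
```

View pics/t6.png

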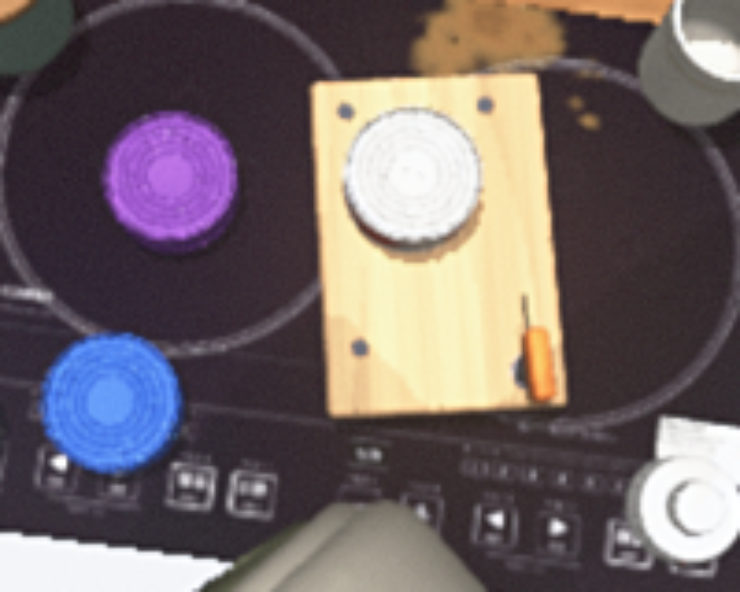

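The top view shows the bar at (538,363) nearly in line with the black line at (525,310) and the tin upright at (412,177). The bar is about 3° short of the board's axis and the tilt reads 0.15–0.25°, both well within the limits.

```bash
python3 -c "
from workcell import env
print(env.hand_in(), env.get_state()['clock'])"
```

```text
the job is handed in; nothing more can be done
the job is handed in; nothing more can be done
```

I turned the orange foot screw about 60° clockwise, let go, backed the arm away and handed the job in after about 8 s. The hand-in gives no verdict.

**Last checks:**

| Check | Result | Limit |
|---|---|---|
| Riser tilt | 0.15° (top camera), 0.25° (side camera); 3.6° at the start | 1.4° |
| Bar angle to the board's long edge | about 2° short (wrist camera), about 3° short (top camera) | 15° |
| Riser shift | about 1 mm | 30 mm |
| Tin | upright and in place on the riser (by eye in the top view) | upright, within 75 mm of the riser's middle |
| Wrist force | under about 8 N at every reading | 120 N |

**Disagreements:**
- **Starting angle:** the bar's direction put it at about -1.08 rad, while the tilt suggested about -0.94 rad. The final readings agree that the screw is close to 0.
- **Bar from the side camera:** its direction reading was useless because wood-coloured pixels got mixed in. I ignored it and used the wrist and top cameras.

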